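# Lengthen a walking-frame leg by one hole

### The job

Take the adjustable leg (the one with the thumb button) out of the stock rack, lay it button up in the fitting cradle with its foot through the slotted stop, and let go of it. Then press its button in, without mashing it, slide the tube out until the button pops up in the very next hole, and leave the leg lying in the cradle, one hole longer. Do not disturb the other legs or the things on the counter.

Things in the scene. Friction and masses are not known exactly. Their poses are not given: they have to be found in the camera images.
- leg_mid (a point): Adjustable leg, loose, about 0.35 kg, 185 mm long, in any rack bay, foot towards the rack's +x, button up. Square aluminium sleeve 120 x 36 x 36; a 22 mm tube with a rubber foot slides in its +x end. Point: sleeve centre (18 above its underside); x to the foot, z up. Grip across the sleeve's middle. Sleeve top has 19 mm holes at x = -30, -2, +26 joined by a narrow slot for the button's stem.
- foot_mid (a point): Centre of the adjustable leg's black rubber foot (34 mm diameter, 30 long, on the leg's axis, x outward). It is 110 mm from leg_mid as found, 138 when one hole longer; bare tube between sleeve and foot. In the cradle the foot can be pinched from above and pulled.
- button_top (a point): Middle of the flat top of the black thumb button (cap 26 x 16 mm), which is fixed to the sliding tube and travels with it. As found 32 mm from leg_mid, away from the foot. Popped up it is 14 mm above the sleeve's top, fully pressed 7 mm. Across the cap's foot-side end, 10 to 15 mm from this point, a lip stands 5 mm up: a fingertip pressing the cap can push on it.
- leg_tube (a joint): How far the tube is drawn out of the sleeve (m): 0 as found, button in the first hole; 0.028 in the next hole; 0.056 in the last. About 1.5 mm play in a hole. Drag 1 to 3 N once free; a locked button stops it hard.
- leg_button (a joint): How far the button is pressed in (m): 0 popped up, 0.007 fully. Spring 4 N at first, 7 N fully in. It locks the tube until pressed over 4 mm. Let go between holes it rises only to 0.004 and stays trapped under the wall, tube free to slide; when the tube is slid to a hole it pops up by itself and locks.
- cradle: Fitting cradle, fixed. Plate 156 x 90 x 8 mm, two black saddles (28 long, at x = -44, +44; free for fingers between) carry the sleeve 20 above the counter, cheeks 42 apart flaring out, 48 high. Stops 38 high at x = -64 and +64 to +72; the + one has a 28 mm slot open at the top for the tube. Origin: centre underside; x = where the foot points. Leg in place: leg_mid at (0, 0, 38 mm).
- rack: Stock rack, fixed. Light wood plate 130 x 210 x 6 mm, two cross rails (68 mm apart) carry the legs 20 mm above the counter; three bays at y = -66, 0, +66 mm, legs along x, 5 mm lips between. About 30 mm free between neighbouring sleeves, down to the plate. Origin: centre of its underside.
- plain_a_mid (a point): A plain leg in the rack, loose bystander: square aluminium sleeve 120 x 36 x 36 mm with a rubber foot fixed to its +x end, no button. Point: the sleeve's centre, x towards its foot.
- plain_b_mid (a point): Another plain leg in the rack, just like plain_a. Loose bystander.
- gel: Hand-gel bottle, 60 mm diameter, 150 high, loose bystander. Origin: centre of its underside.
- carton: Cardboard carton 110 x 70 x 50 mm, loose bystander. Origin: centre of its underside.
Things that resemble listed ones, but are neither listed nor needed, are in the scene too. Leave any orange look-alike of the part that bears leg_mid alone. There is more than one size of the cradle; the job needs the larger.

How it is judged:
On the way, in this order (a step that is already met when the one before it is completed fails the run):
1. the leg lies in the cradle, foot through the slotted stop, still at its first hole, and is let go (x of leg_mid in the frame of cradle between -0.007 and 0.007 m and y of leg_mid in the frame of cradle between -0.006 and 0.006 m and z of leg_mid in the frame of cradle below 0.042 m and x of foot_mid in the frame of cradle above 0.09 m and angle between leg_mid's own z axis and vertical below 0.1 rad and value of joint leg_tube below 0.004 m and contact force between the fingers and leg below 0.3 N), for 0.1 s.
2. the button is pressed in and the tube is slid off its first hole (value of joint leg_tube above 0.005 m and value of joint leg_button above 0.003 m).
At the end, for the whole second after the job is handed in: Tube drawn out one hole (25 to 31 mm), button popped up (pressed in under 1.5 mm); leg button up in the cradle, foot through the slotted stop, sleeve centre within 7 mm along and 6 mm across of the cradle's centre, fully down (within 4 mm), tilted under 0.1 rad (value of joint leg_tube between 0.025 and 0.031 m and value of joint leg_button below 0.0015 m and x of leg_mid in the frame of cradle between -0.007 and 0.007 m and y of leg_mid in the frame of cradle between -0.006 and 0.006 m and z of leg_mid in the frame of cradle below 0.042 m and x of foot_mid in the frame of cradle above 0.09 m and angle between leg_mid's own z axis and vertical below 0.1 rad); the robot touches nothing.
It fails at once if a plain leg is moved more than 25 mm (distance of any of plain_a_mid, plain_b_mid from where it was at the start of the episode above 0.025 m).
It fails at once if the gel bottle or the carton is moved more than 30 mm (distance of any of gel, carton from where it was at the start of the episode above 0.03 m).
It fails at once if the button is mashed: pressed with more than 45 N (contact force between the fingers and leg_button above 45 N).
It also fails if it takes over 58 s, if anything falls off the work surface, if the arm or the gripper's body presses on something with over 40 N, if the wrist force passes 120 N, or if a joint passes its speed limit or range.

### The arm

A 7-joint arm with a two-finger parallel gripper is mounted at the origin on the work surface. World frame = base frame: x ahead of the robot, y to its left, z up, the work surface at z = 0. Lengths are in m, angles in rad, forces in N, time in s.
With the tool pointing down it reaches from about 0.35 to 0.9 m from the base axis. Payload 8.1 kg.
Tool frame: the origin (TCP) lies where the fingers leave the gripper's body, on its centre line; the fingertips stand 66 mm ahead of it and the grasp point (between the pads) lies 47 mm ahead of it (arm.tip_reach is the distance from the TCP to the fingertips, in m); z points along the fingers, y is the direction in which the jaws open and shut (so a half turn about z gives the same grasp; the last joint's range is limited). The gripper opens to 92 mm and grips with 3 to 60 N. Pads are 19 mm wide; open, the fingers measure 130 mm over their backs; the gripper's body (75 mm by 190 mm) begins 47 mm behind the grasp point.
Start: joints at [-1.368, 0.434, 0.025, 1.573, -0.012, 1.134, -0.075], TCP at [0.188, 0.596, 0.292] pointing down, gripper open.
Joint ranges: [-2.62, 2.62], [-0.44, 2.09], [-1.27, 1.32], [0.08, 2.57], [-1.32, 4.46], [0.12, 2], [-2.74, 2.74]. Speed limits (rad/s): [2.22, 2.22, 3.01, 3.01, 3.14, 3.14, 3.14].

### API

Orientations are given as a rotation vector (axis times angle).
In Python, from cell import arm gives the robot as it stands.
- The arm moves only by the tool carry_out, never from a script. Its argument "plan" is a list of rows, each a list of 5 numbers: the shift along the world's x, y, z in cm, then the turn about the world's z in rad, then the finger opening in cm, from 0 to 9.18. In form: [[tx, ty, tz, spin, fingers], ...]. A call has 1 to 20 rows; each row is the pose to reach, as a shift and turn from the pose measured when the call began; what a row does not reach only later rows make up. A row lasts 1/10 s, in which the tool goes at most 50 mm and 8.59 degrees, less where a joint would pass 70% of its speed; a pose out of reach is approached as far as the arm can. A call with a gripper value outside its range is refused whole. The fingers move at their own pace and stop on an object; "squeeze" is the grip in N (left out, the last holds). Time passes only in rows, so rows that repeat a pose let the fingers close. It gives the time, the measured TCP pose, the force and the opening at its end, in the units of the state.
- arm.observe(): the state, without advancing time (a new reading comes with each control period).
- arm.get_image(name): name is "side" or "top" or "wrist"; returns (picture, depth): 480x640x3 uint8, red, green, blue; 480x640 float32, m along the optical axis (not along the pixel's ray), 0 where there is no reading.
- arm.get_calibration(name): a dict with "intrinsics" (3x3 intrinsics, pixels), "rvec" (rotation vector, rad) and "tvec" (3), from world to camera coordinates, as OpenCV has them; the wrist camera has in their place "tool_from_camera" (4x4, takes a point from camera to tool coordinates, whose origin is the TCP and whose axes are the flange's). Camera axes: x right, y down, z forward; pixel columns grow to the right and rows downward; lengths in m; the calibration is good to about 2 mm. A picture is of the moment at which its call begins: read the wrist's pose just before it. get_calibration takes no time and is no camera call.
- arm.sign_off(): hands the job in, once; it reports no verdict.
The state is a dict: "clock": time; "joints": joint angles; "dq": joint speeds; "joint_efforts": joint torques, N m; "position": TCP position; "ee_rot": TCP orientation; "force": force on the tool from outside, world axes, zero at the start; "ft_torque": the same for the moment, N m; "width": opening from 0.0 (shut) to 1.0 (fully open).
Only numpy, scipy, OpenCV 4.12 (cv2) and the standard library are available. Lean on these libraries where they do the work, as an engineer would, in place of code of your own. Each camera call takes 0.05 s, during which the arm holds its last target. There are 200 camera calls.

## Working session

There is one attempt and no reset: what is moved stays moved. The work goes in short steps, Python scripts to look and compute and a tool call to move; the robot and the scene stay as the last step left them, time stands still between calls to the robot, and variables do not carry over. Pictures are saved under pics/ and viewed, about 8 in all and at most 12, crops included, and the job is handed in when it is done.

Besides the shell and the picture viewer there is one more tool, called after "Call:" as name(argument=value, ...), one argument or row to a line, values as JSON. carry_out: Moves the arm, as the interface text tells. Its arguments: {"type":"object","properties":{"plan":{"type":"array"},"squeeze":{"type":"number"}},"required":["plan"]}

```bash
mkdir -p pics; ls; cat > h.py <<'E'
import numpy as np, cv2
from cell import arm
def cal(n):
    c=arm.get_calibration(n)
    K=np.array(c["intrinsics"],float)
    if n=="wrist":
        s=arm.observe(); T=np.eye(4); T[:3,:3]=cv2.Rodrigues(np.array(s["ee_rot"],float))[0]; T[:3,3]=s["position"]
        M=T@np.array(c["tool_from_camera"],float)   # cam->world
    else:
        M=np.eye(4); R=cv2.Rodrigues(np.array(c["rvec"],float))[0]; M[:3,:3]=R.T; M[:3,3]=-R.T@np.array(c["tvec"],float).ravel()
    return K,M
def grab(n):
    K,M=cal(n); im,d=arm.get_image(n); return im,d,K,M
def ray(K,M,uv):
    uv=np.atleast_2d(np.array(uv,float)); p=np.c_[uv,np.ones(len(uv))]@np.linalg.inv(K).T
    return M[:3,3],p@M[:3,:3].T
def onz(K,M,uv,z):
    o,d=ray(K,M,uv); return o+d*((z-o[2])/d[:,2:3])
def cloud(d,K,M):
    v,u=np.mgrid[:480,:640]; P=np.stack([(u-K[0,2])/K[0,0]*d,(v-K[1,2])/K[1,1]*d,d],-1)
    W=P@M[:3,:3].T+M[:3,3]; W[d==0]=np.nan; return W
def proj(K,M,X):
    X=np.atleast_2d(X); c=(X-M[:3,3])@M[:3,:3]; p=c@K.T; return p[:,:2]/p[:,2:]
E
python3 - <<'E'
from h import *
s=arm.observe();print({k:np.round(v,3) for k,v in s.items()}, arm.tip_reach)
for n in("top","side"):
    im,d,K,M=grab(n); np.savez(f"{n}0.npz",im=im,d=d,K=K,M=M); cv2.imwrite(f"pics/{n}0.png",im[...,::-1]); print(n,K.round(1).tolist(),M.round(3).tolist())
E
```

```text
pics
{'clock': np.float64(0.0), 'joints': array([-1.368,  0.435,  0.025,  1.574, -0.012,  1.134, -0.075]), 'dq': array([-0.001,  0.002,  0.001,  0.001, -0.   ,  0.001,  0.001]), 'joint_efforts': array([ 1.0000e-03, -6.6787e+01,  9.8600e-01, -3.1446e+01, -6.0000e-02,
        4.2000e-02,  0.0000e+00]), 'position': array([0.188, 0.596, 0.291]), 'ee_rot': array([-4.790e-01, -3.105e+00,  3.000e-03]), 'force': array([ 0.03 , -0.288, -0.172]), 'ft_torque': array([0.022, 0.029, 0.052]), 'width': np.float64(0.998)} 0.0655
top [[532.7, 0.0, 316.2], [0.0, 532.7, 233.9], [0.0, 0.0, 1.0]] [[-0.001, -0.994, 0.107, 0.343], [-1.0, 0.001, 0.0, -0.028], [-0.0, -0.107, -0.994, 1.288], [0.0, 0.0, 0.0, 1.0]]
side [[490.4, 0.0, 319.6], [0.0, 490.4, 244.6], [0.0, 0.0, 1.0]] [[0.845, -0.391, 0.365, 0.064], [-0.535, -0.593, 0.602, -0.69], [-0.019, -0.704, -0.71, 0.884], [0.0, 0.0, 0.0, 1.0]]
```

View pics/top0.png

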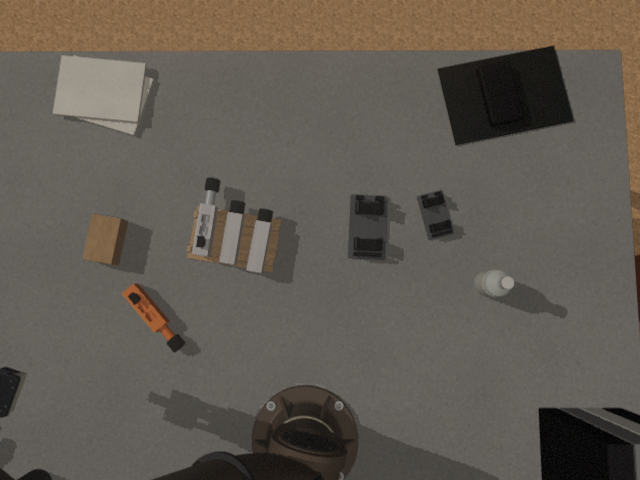

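View pics/side0.png

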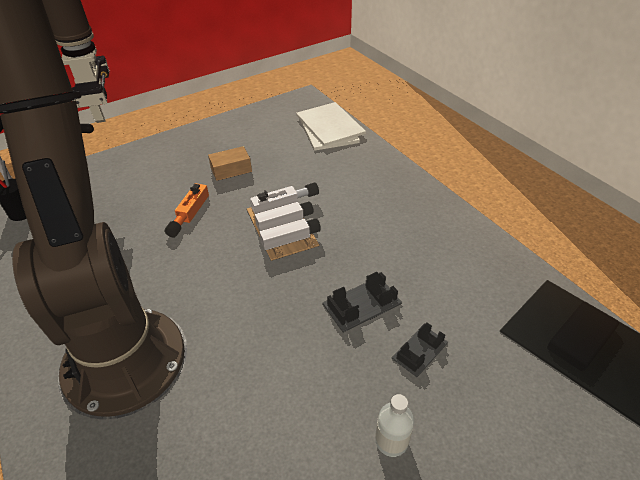

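Top view: the adjustable leg is in the rack's left bay (sleeve ~(204,230), button ~(201,242), foot ~(212,185)). The large cradle is at (369,227), the small one at (435,215), the orange look-alike at (150,310), the carton at (105,240) and the bottle at (495,283). The side view agrees. I can't tell yet which cradle end has the slot.

```bash
python3 - <<'E'
from h import *
z=np.load("top0.npz");im,d,K,M=[z[k] for k in("im","d","K","M")]
W=cloud(d,K,M)
hsv=cv2.cvtColor(im,cv2.COLOR_RGB2HSV)
def box(m,name,zz):
    n,l,st,c=cv2.connectedComponentsWithStats(m.astype(np.uint8))
    for i in range(1,n):
        if st[i,4]<60: continue
        ys,xs=np.where(l==i); Z=np.nanmedian(W[...,2][l==i])
        p=onz(K,M,np.c_[xs,ys],zz); r=cv2.minAreaRect((p[:,:2]*1000).astype(np.float32))
        print(name,c[i].round(0),st[i,4],"z",Z.round(3),"mm",np.round(r[0]),np.round(r[1]),round(r[2],1))
roi=np.zeros((480,640),bool);roi[150:300,170:460]=1
box(roi&(im.min(2)>125)&(hsv[...,1]<40),"white",.056)
box(roi&(im.max(2)<52),"dark",.008)
box(roi&(hsv[...,1]>70)&(hsv[...,0]<25),"wood",.006)
print("table z",np.nanmedian(W[100:150,300:400,2]))
for (u,v) in [(204,225),(232,240),(259,245),(212,185),(201,242),(369,227),(369,245),(369,206),(105,240)]: print((u,v),W[v,u].round(3),im[v,u])
s=(slice(170,290),slice(170,460))
cv2.imwrite("pics/crop.png",cv2.resize(im[170:290,170:450,::-1],None,fx=2.8,fy=2.8,interpolation=2))
E
```

```text
white [204. 223.] 423 z 0.055 mm [503. 233.] [ 35. 149.] 81.9
white [230. 238.] 687 z 0.055 mm [467. 172.] [ 32. 115.] 81.2
white [258. 246.] 693 z 0.055 mm [447. 108.] [ 32. 115.] 79.8
dark [212. 184.] 160 z 0.051 mm [603. 227.] [33. 30.] 81.9
dark [433. 202.] 328 z 0.013 mm [ 555. -313.] [52. 54.] 14.1
dark [370. 207.] 590 z 0.02 mm [ 544. -159.] [76. 62.] 87.0
dark [237. 207.] 154 z 0.051 mm [548. 165.] [33. 28.] 80.4
dark [265. 215.] 152 z 0.052 mm [527.  97.] [33. 27.] 78.5
dark [441. 228.] 317 z 0.015 mm [ 494. -328.] [36. 55.] 14.9
dark [200. 242.] 71 z 0.07 mm [463. 252.] [17. 22.] 89.9
dark [369. 247.] 585 z 0.022 mm [ 446. -153.] [75. 51.] 87.5
wood [210. 238.] 757 z 0.006 mm [482. 239.] [ 80. 130.] 81.1
wood [246. 239.] 573 z 0.007 mm [465. 141.] [ 35. 129.] 82.9
wood [272. 245.] 486 z 0.007 mm [455.  79.] [ 25. 129.] 82.0
table z -0.0005303261849398666
(204, 225) [0.498 0.236 0.046] [98 96 94]
(232, 240) [0.462 0.169 0.052] [141 135 131]
(259, 245) [0.45  0.105 0.058] [144 138 133]
(212, 185) [0.592 0.218 0.054] [43 40 36]
(201, 242) [0.456 0.238 0.068] [40 38 36]
(369, 227) [ 0.498 -0.156  0.003] [63 61 60]
(369, 245) [ 0.453 -0.154  0.019] [31 32 30]
(369, 206) [ 0.547 -0.155  0.018] [27 27 25]
(105, 240) [0.462 0.464 0.054] [122  97  70]
```

View pics/crop.png

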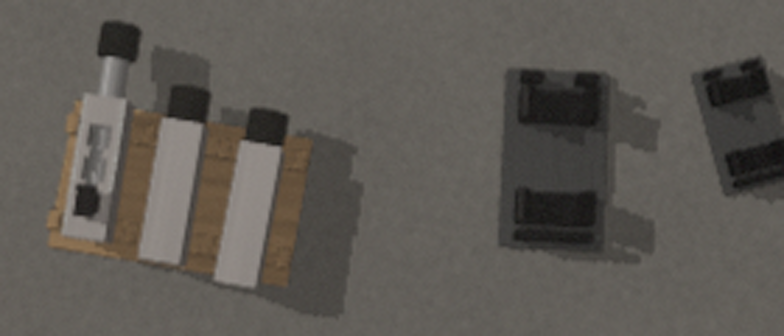

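The crop shows the slotted (split) stop at the cradle's far end, at about (560,75), so the foot points to world +x. The rack leans about -8°. Next I move above the leg for a wrist look.

Call:
carry_out(
  plan=[
    [10, -12, 0, 0.06, 9],
    [20, -24, 0, 0.12, 9],
    [29, -35, 0, 0.16, 9],
    [29, -35, 0, 0.16, 9],
    [29, -35, 0, 0.16, 9],
    [29, -35, 0, 0.16, 9],
    [29, -35, 0, 0.16, 9],
    [29, -35, 0, 0.16, 9],
    [29, -35, 0, 0.16, 9],
    [29, -35, 0, 0.16, 9],
    [29, -35, 0, 0.16, 9],
    [29, -35, 0, 0.16, 9],
  ],
)

```text
clock: 1.3
position: [0.4772, 0.2468, 0.2912]
ee_rot: [-0.227, -3.132, 0.002]
force: [-0.6, 0.8, 0.2]
width: 0.981
```

```bash
python3 - <<'E'
from h import *
s=arm.observe();print(s["clock"],s["position"],s["ee_rot"],s["width"])
im,d,K,M=grab("wrist"); np.savez("w1.npz",im=im,d=d,K=K,M=M); cv2.imwrite("pics/w1.png",im[...,::-1]); print(K.round(1).tolist(),M.round(3).tolist())
E
```

```text
1.3 [0.47720078 0.24679166 0.29124593] [-2.26738549e-01 -3.13239755e+00  1.75548444e-03] 0.9807378924509403
[[415.4, 0.0, 317.9], [0.0, 415.4, 236.8], [0.0, 0.0, 1.0]] [[0.145, 0.946, 0.291, 0.399], [0.989, -0.138, -0.045, 0.258], [-0.003, 0.294, -0.956, 0.384], [0.0, 0.0, 0.0, 1.0]]
```

View pics/w1.png

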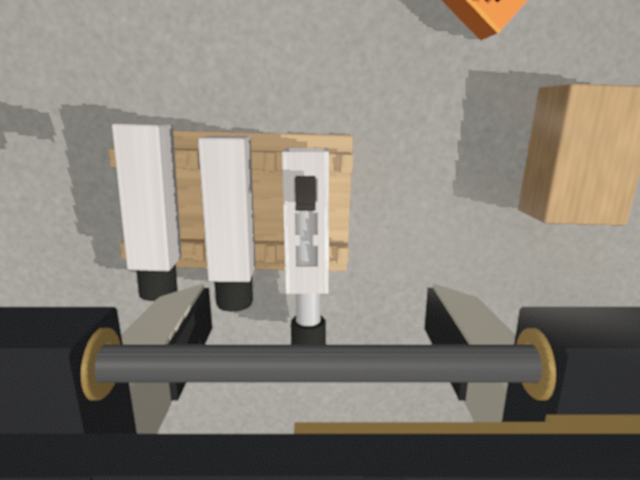

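Wrist view: the white sleeve top spans about (285..328, 150..293), the button is at (305,193) and the tube and foot run below to (308,330).

```bash
cat >> h.py <<'E'
def tri(A,uva,B,uvb):
    o1,d1=ray(*A,uva);o2,d2=ray(*B,uvb);d1,d2=d1[0],d2[0]
    t=np.linalg.lstsq(np.c_[d1,-d2],o2-o1,rcond=None)[0]; p,q=o1+t[0]*d1,o2+t[1]*d2
    return (p+q)/2,np.linalg.norm(p-q)
def comp(mask,pt):
    n,l,st,c=cv2.connectedComponentsWithStats(mask.astype(np.uint8)); i=l[pt[1],pt[0]]
    assert i>0; ys,xs=np.where(l==i); return np.c_[xs,ys].astype(float),c[i]
def rect(K,M,px,z):
    p=onz(K,M,px,z)[:,:2]*1000; (c,wh,a)=cv2.minAreaRect(p.astype(np.float32)); 
    if wh[0]<wh[1]: a+=90; wh=wh[::-1]
    a=(a+90)%180-90
    return np.round(c,1),np.round(wh,1),round(a,2)
E
python3 - <<'E'
from h import *
z=np.load("w1.npz");im,d,K,M=[z[k] for k in("im","d","K","M")]
t=np.load("top0.npz");T=(t["K"],t["M"])
W=cloud(d,K,M)
white=(im.min(2)>150)&(im.max(2).astype(int)-im.min(2)<25)
white[294:]=0
px,c=comp(white,(290,200)); print("sleeve px",c,len(px)); print(rect(K,M,px,.056), "depth z",np.nanmedian(W[px[:,1].astype(int),px[:,0].astype(int),2]))
dark=im.max(2)<60
pb,cb=comp(dark,(305,193)); print("button",cb,rect(K,M,pb,.070),np.nanmedian(W[pb[:,1].astype(int),pb[:,0].astype(int),2]))
tb,ctb=comp(t["im"].max(2)<52,(200,242)); print("tri button",tri((K,M),cb,T,ctb))
for p in[(145,190),(225,200)]:
    q,c=comp(white,p); print("plain",rect(K,M,q,.056))
m=np.zeros((480,640));
for z0 in(.056,):
  for l in [(290,152),(322,152),(290,288),(322,288)]: print(l,W[l[1],l[0]].round(4))
E
```

```text
sleeve px [309.76981847 133.98001345] 114527
(array([437.5, 251.9]), array([550.6, 225.1]), 81.71) depth z 7.99751456852793e-05Traceback (most recent call last):
  File "<stdin>", line 9, in <module>
  File "h.py", line 30, in comp
    assert i>0; ys,xs=np.where(l==i); return np.c_[xs,ys].astype(float),c[i]
           ^^^
AssertionError
```

```bash
python3 - <<'E'
from h import *
z=np.load("w1.npz");im,d,K,M=[z[k] for k in("im","d","K","M")]
t=np.load("top0.npz");T=(t["K"],t["M"])
W=cloud(d,K,M); print(im[193,305],im[170,290],im[120,200],im[280,450])
top=(W[...,2]>.048)&(W[...,2]<.063)&(im.min(2)>195); top[294:]=0
for p in[(290,200),(145,190),(225,200)]:
    px,c=comp(top,p); print("sleeve",c.round(),len(px),rect(K,M,px,.056), "depth z",np.nanmedian(W[px[:,1].astype(int),px[:,0].astype(int),2]).round(4))
dark=(im.max(2)<im[193,305].max()+35)
pb,cb=comp(dark,(305,193)); print("button",cb,len(pb),rect(K,M,pb,.070),np.nanmedian(W[pb[:,1].astype(int),pb[:,0].astype(int),2]))
tb,ctb=comp(t["im"].max(2)<52,(200,242)); print("tri button",tri((K,M),cb,T,ctb))
# two-view height of sleeve's top: centroid of white outline
ti=t["im"]; 
E
```

```text
[66 62 58] [195 190 185] [163 160 154] [168 166 158]Traceback (most recent call last):
  File "<stdin>", line 7, in <module>
  File "h.py", line 30, in comp
    assert i>0; ys,xs=np.where(l==i); return np.c_[xs,ys].astype(float),c[i]
           ^^^
AssertionError
```

```bash
python3 - <<'E'
from h import *
z=np.load("w1.npz");im,d,K,M=[z[k] for k in("im","d","K","M")]
t=np.load("top0.npz");T=(t["K"],t["M"])
W=cloud(d,K,M); g=im.min(2)
print(g[200,280:335:3],g[145:300:6,290]); print(W[200,280:335:4,2].round(3))
top=(cv2.medianBlur(W[...,2].astype(np.float32),5)>.045)&(g>172); top[294:]=0
for p in[(290,200),(150,190),(225,200)]:
    px,c=comp(top,p); print("sleeve",c.round(),len(px),rect(K,M,px,.056), "depth z",np.nanmedian(W[px[:,1].astype(int),px[:,0].astype(int),2]).round(4))
dark=g<90
pb,cb=comp(dark,(305,193)); print("button",cb,len(pb),rect(K,M,pb,.070),np.nanmedian(W[pb[:,1].astype(int),pb[:,0].astype(int),2]))
tb,ctb=comp(t["im"].max(2)<52,(200,242)); print("tri button",tri((K,M),cb,T,ctb))
E
```

```text
[112 144 180 169 169 105  61  61  61  62  65  64 134 208 208 215 188 142
 141] [113 176 210 209 200 172 172 170 172 169 208 209 209 208 209 210 209 210
 211 210 210 212 212 213 213 166]
[0.006 0.056 0.056 0.054 0.07  0.071 0.07  0.071 0.07  0.053 0.056 0.055
 0.006 0.007]Traceback (most recent call last):
  File "<stdin>", line 8, in <module>
  File "h.py", line 30, in comp
    assert i>0; ys,xs=np.where(l==i); return np.c_[xs,ys].astype(float),c[i]
           ^^^
AssertionError
```

```bash
python3 - <<'E'
from h import *
z=np.load("w1.npz");im,d,K,M=[z[k] for k in("im","d","K","M")]
t=np.load("top0.npz");T=(t["K"],t["M"])
W=cloud(d,K,M); g=im.min(2)
Z=cv2.medianBlur(np.nan_to_num(W[...,2]).astype(np.float32),3)
top=(Z>.047)&(Z<.064)&(g>140); top[295:]=0
for p in[(286,220),(150,190),(225,200)]:
    px,c=comp(top,p); print("sleeve",c.round(),len(px),rect(K,M,px,.056), "depth z",np.nanmedian(W[px[:,1].astype(int),px[:,0].astype(int),2]).round(4), px.min(0),px.max(0))
pb,cb=comp((g<90)&(Z>.05),(305,193)); print("button",cb,len(pb),rect(K,M,pb,.070),np.nanmedian(W[pb[:,1].astype(int),pb[:,0].astype(int),2]))
tb,ctb=comp(t["im"].max(2)<52,(200,242)); print("tri button",tri((K,M),cb,T,ctb))
print("TCP yaw of tool y:",np.degrees(np.arctan2(*(cv2.Rodrigues(arm.observe()["ee_rot"])[0][1::-1,1]))))
E
```

```text
sleeve [306. 224.] 5157 (array([488.2, 233.3]), array([121.5,  35.7]), -7.99) depth z 0.0559 [282. 151.] [327. 294.]
sleeve [143. 195.] 6987 (array([448.2, 107.5]), array([120. ,  38.8]), -10.2) depth z 0.0561 [112. 123.] [172. 270.]
sleeve [225. 208.] 6581 (array([467.6, 170.9]), array([120.1,  37.1]), -8.96) depth z 0.0561 [198. 137.] [250. 281.]
button [305.17151608 192.54364472] 653 (array([458. , 238.3]), array([25.6, 15.3]), -8.48) 0.07020474612658589
tri button (array([0.45711468, 0.2383041 , 0.07098687]), np.float64(0.001301600902471185))
TCP yaw of tool y: 81.7887622044269
```

Call:
carry_out(
  plan=[
    [1.1, -1.4, -5, 0, 4.6],
    [1.1, -1.4, -10, 0, 4.6],
    [1.1, -1.4, -13, 0, 4.6],
    [1.1, -1.4, -13, 0, 4.6],
    [1.1, -1.4, -13, 0, 4.6],
    [1.1, -1.4, -13, 0, 4.6],
    [1.1, -1.4, -13, 0, 4.6],
  ],
)

```text
clock: 2.05
position: [0.4888, 0.2342, 0.1633]
ee_rot: [0.224, 3.132, 0.002]
force: [-0.1, -0.0, -0.7]
width: 0.506
```

Call:
carry_out(
  plan=[
    [-0.1, -0.1, -2, 0, 4.6],
    [-0.1, -0.1, -4, 0, 4.6],
    [-0.1, -0.1, -5.5, 0, 4.6],
    [-0.1, -0.1, -7, 0, 4.6],
    [-0.1, -0.1, -7.6, 0, 4.6],
    [-0.1, -0.1, -7.6, 0, 4.6],
  ],
)

```text
clock: 2.65
position: [0.4879, 0.2333, 0.0876]
ee_rot: [0.224, 3.132, 0.002]
force: [-0.8, -0.6, -0.0]
width: 0.502
```

Clean descent. Now I close with a 25 N squeeze and lift.

Call:
carry_out(
  plan=[
    [0, 0, 0, 0, 3],
    [0, 0, 0, 0, 3],
    [0, 0, 0, 0, 3],
    [0, 0, 0, 0, 3],
    [0, 0, 1, 0, 3],
    [0, 0, 3, 0, 3],
    [0, 0, 6, 0, 3],
    [0, 0, 10, 0, 3],
    [0, 0, 12, 0, 3],
    [0, 0, 12, 0, 3],
  ],
  squeeze=25,
)

```text
clock: 3.65
position: [0.4891, 0.2338, 0.2109]
ee_rot: [0.224, 3.127, 0.007]
force: [0.8, 0.2, -3.7]
width: 0.392
```

Call:
carry_out(
  plan=[
    [1, -4, 3, 0, 3],
    [1, -8, 6, 0, 3],
    [1, -12, 8, 0.05, 3],
    [1, -16, 8, 0.1, 3],
    [1, -20, 8, 0.1, 3],
    [1, -24, 8, 0.1, 3],
    [1, -26, 8, 0.1, 3],
    [1, -26, 8, 0.1, 3],
    [1, -26, 8, 0.1, 3],
    [1, -26, 8, 0.1, 3],
  ],
)

```text
clock: 4.65
position: [0.4987, -0.025, 0.2901]
ee_rot: [0.065, 3.136, 0.008]
force: [-0.6, 0.2, -2.6]
width: 0.39
```

```bash
python3 - <<'E'
from h import *
s=arm.observe();print(s["clock"],s["position"],s["ee_rot"],s["dq"])
im,d,K,M=grab("wrist"); np.savez("w2.npz",im=im,d=d,K=K,M=M); cv2.imwrite("pics/w2.png",im[...,::-1])
E
```

```text
4.65 [ 0.49873766 -0.02501014  0.29014643] [0.06495047 3.13637932 0.00791799] [-0.00928473 -0.00386818 -0.00218568 -0.00651017  0.00258954  0.00377853
  0.00360511]
```

View pics/w2.png

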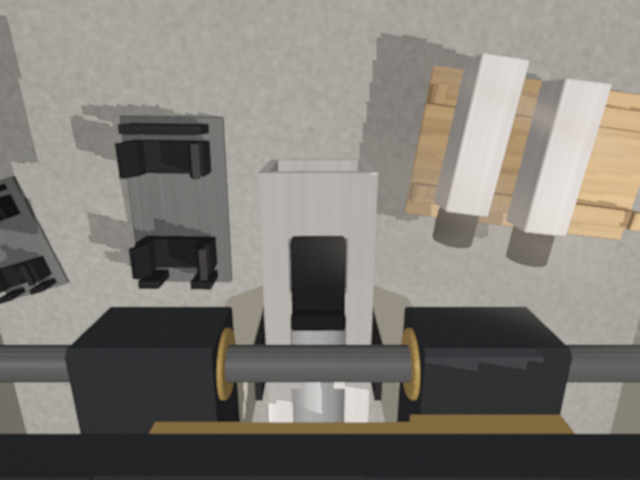

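Wrist view: the cradle plate spans about (120..230, 115..285), with the closed stop at the top (near, -x) and the split one at (178,280), which is the +x slot. The button is held up at (318,280).

```bash
python3 - <<'E'
from h import *
def fit(f,roi,pw):
    z=np.load(f);im,d,K,M=[z[k] for k in("im","d","K","M")]
    W=cloud(d,K,M); r=np.zeros((480,640),bool); r[roi[0]:roi[1],roi[2]:roi[3]]=1
    near=r&(np.hypot(W[...,0]-.497,W[...,1]+.156)<.11)
    m=near&(W[...,2]>.004)&(W[...,2]<.06)
    m=cv2.morphologyEx(m.astype(np.uint8),cv2.MORPH_OPEN,np.ones((3,3)))
    px,c=comp(m,pw); P=W[px[:,1].astype(int),px[:,0].astype(int)]
    R=cv2.minAreaRect((P[:,:2]*1000).astype(np.float32)); print(f,"cloud rect",np.round(R[0],1),np.round(R[1],1),round(R[2],2),len(px))
    # plate only, by rays at .008, robust: percentiles along fitted axes
    a=np.radians(R[2] if R[1][0]>R[1][1] else R[2]-90)
    for dz,lab in(((.005,.012),"plate"),((.015,.024),"bed"),((.044,.052),"cheek tops"),((.034,.042),"stops")):
        q=P[(P[:,2]>dz[0])&(P[:,2]<dz[1])]; 
        if len(q)<10: continue
        A=np.array([[np.cos(a),np.sin(a)],[-np.sin(a),np.cos(a)]]); L=q[:,:2]@A.T*1000; lo,hi=np.percentile(L,1.,0) if 0 else np.percentile(L,[1,99],axis=0)
        print(lab,len(q),"mid",((lo+hi)/2@A).round(1),"size",(hi-lo).round(1),"a",np.degrees(a).round(2),"z",np.median(q[:,2]).round(4))
    # plate long edges: line fit of boundary
    return
fit("w2.npz",(100,300,90,245),(175,210))
fit("top0.npz",(180,270,340,395),(369,227))
z=np.load("w2.npz");im,d,K,M=[z[k] for k in("im","d","K","M")]
g=cv2.cvtColor(im,cv2.COLOR_RGB2GRAY); print(g[215,110:245:5]); print(g[105:300:5,222])
E
```

```text
w2.npz cloud rect [ 498.8 -154.1] [ 90.3 155.9] 86.82 17141
plate 9160 mid [ 497.5 -153.3] size [151.8  87.9] a -3.18 z 0.0082
bed 3191 mid [ 496.1 -150.3] size [138.1  58.9] a -3.18 z 0.0202
cheek tops 1321 mid [ 498.4 -154.1] size [115.1  65.4] a -3.18 z 0.0476
stops 2102 mid [ 498.4 -153.4] size [143.   64.6] a -3.18 z 0.038Traceback (most recent call last):
  File "<stdin>", line 20, in <module>
  File "<stdin>", line 8, in fit
  File "h.py", line 30, in comp
    assert i>0; ys,xs=np.where(l==i); return np.c_[xs,ys].astype(float),c[i]
           ^^^
AssertionError
```

```bash
python3 - <<'E'
from h import *
z=np.load("w2.npz");im,d,K,M=[z[k] for k in("im","d","K","M")]
W=cloud(d,K,M); s=arm.observe(); R=cv2.Rodrigues(s["ee_rot"])[0]; p=s["position"]
print("tool x,y,z",R.T.round(3).tolist())
g=im.min(2)
r=np.zeros((480,640),bool); r[168:300,255:385]=1
top=r&(g>120)&(W[...,2]>.22); P=W[top]; zm=np.median(P[:,2]); P=P[abs(P[:,2]-zm)<.006]
A=np.c_[P[:,:2],np.ones(len(P))]; c=np.linalg.lstsq(A,P[:,2],rcond=None)[0]; print("top plane slope",c[:2].round(4),"z at TCP",c@np.r_[p[:2],1]-p[2],len(P), zm)
L=(P-p)@R*1000; print("tool coords: y range",np.percentile(L[:,1],[.5,99.5]).round(1),"x range",np.percentile(L[:,0],[.2,99.8]).round(1))
b=r&(g<70)&(W[...,2]>zm+.008); B=(W[b]-p)@R*1000
print("button tool",np.percentile(B,[1,50,99],axis=0).round(1),b.sum())
# sleeve axis angle by near-rows y mid
for x0 in range(-60,70,12):
    q=L[(abs(abs(L[:,0])-abs(x0))<3)&(np.sign(L[:,0])==np.sign(x0))]
    if len(q)>40: print(x0,np.percentile(q[:,1],[1,99]).round(1),np.mean(np.percentile(q[:,1],[1,99])).round(1))
t=np.load("top0.npz");Wt=cloud(t["d"],t["K"],t["M"]); m=(np.hypot(Wt[...,0]-.499,Wt[...,1]+.154)<.095)&(Wt[...,2]>.005)
Q=Wt[m]; print("top cam cradle",cv2.minAreaRect((Q[:,:2]*1000).astype(np.float32)))
E
```

```text
tool x,y,z [[-0.999, 0.041, -0.005], [0.041, 0.999, 0.005], [0.005, 0.005, -1.0]]
top plane slope [0.0029 0.0042] z at TCP -0.03268310138837449 11051 0.2574695385778123
tool coords: y range [-19.   16.7] x range [19.1 61.1]
button tool [[26.  -8.5 17.3]
 [35.7 -0.9 18.7]
 [44.1  6.5 21.5]] 3356
24 [-18.9  16.7] -1.1
36 [-19.   16.6] -1.2
48 [-18.8  16.5] -1.1
60 [-18.8  16.4] -1.2
top cam cradle ((497.7451171875, -155.60714721679688), (174.6902618408203, 175.42771911621094), 11.770076751708984)
```

Call:
carry_out(
  plan=[
    [0.1, -4, 0, -0.01, 3],
    [0.1, -8, -3, -0.01, 3],
    [0.1, -11, -6, -0.01, 3],
    [0.1, -12.8, -10, -0.01, 3],
    [0.1, -12.8, -13, -0.01, 3],
    [0.1, -12.8, -15, -0.01, 3],
    [0.1, -12.8, -15, -0.01, 3],
    [0.1, -12.8, -15, -0.01, 3],
    [0.1, -12.8, -15, -0.01, 3],
  ],
)

```text
clock: 5.6
position: [0.5009, -0.1525, 0.1415]
ee_rot: [0.078, 3.134, 0.007]
force: [0.4, 0.6, -3.5]
width: 0.386
```

```bash
python3 - <<'E'
from h import *
s=arm.observe();print(s["clock"],s["position"]);R=cv2.Rodrigues(s["ee_rot"])[0]; print(R.T.round(4).tolist(),"leg yaw",np.degrees(np.arctan2(-R[1,0],-R[0,0])))
E
```

```text
5.6 [ 0.50088098 -0.15254947  0.14152894]
[[-0.9987, 0.0499, -0.0068], [0.0499, 0.9987, 0.0049], [0.0071, 0.0046, -1.0]] leg yaw -2.860070417167266
```

Call:
carry_out(
  plan=[
    [-0.1, -0.05, -1.5, -0.006, 3],
    [-0.1, -0.05, -3, -0.006, 3],
    [-0.1, -0.05, -4, -0.006, 3],
    [-0.1, -0.05, -4.5, -0.006, 3],
    [-0.1, -0.05, -5, -0.006, 3],
    [-0.1, -0.05, -5.2, -0.006, 3],
    [-0.1, -0.05, -5.2, -0.006, 3],
  ],
)

```text
clock: 6.3
position: [0.5, -0.153, 0.0896]
ee_rot: [0.088, 3.133, 0.007]
force: [0.2, 0.0, -3.5]
width: 0.39
```

Call:
carry_out(
  plan=[
    [0, 0, -0.1, 0, 3],
    [0, 0, -0.1, 0, 3],
    [0, 0, -0.1, 0, 5],
    [0, 0, -0.1, 0, 6],
    [0, 0, -0.1, 0, 6],
    [0, 0, -0.1, 0, 6],
    [0, 0, 2, 0, 6],
    [0, 0, 6, 0, 6],
    [0, 0, 10, 0, 6],
    [0, 0, 14, 0, 6],
    [-1, 0, 20, 0, 6],
    [-1, 0, 20, 0, 6],
    [-1, 0, 20, 0, 6],
    [-1, 0, 20, 0, 6],
  ],
)

```text
clock: 7.7
position: [0.4896, -0.1528, 0.2886]
ee_rot: [0.087, 3.134, 0.008]
force: [-0.1, -0.4, 0.3]
width: 0.654
```

```bash
cat > m.py <<'E'
from h import *
import sys
f=sys.argv[1]
s=arm.observe();print(s["clock"],s["position"].round(4),s["force"].round(2))
im,d,K,M=grab("wrist"); np.savez(f+".npz",im=im,d=d,K=K,M=M); cv2.imwrite(f"pics/{f}.png",im[...,::-1])
W=cloud(d,K,M); g=im.min(2); near=(abs(W[...,0]-.5)<.2)&(abs(W[...,1]+.154)<.07)
a=np.radians(-3.2);A=np.array([[np.cos(a),np.sin(a)],[-np.sin(a),np.cos(a)]])
C=lambda P:np.c_[(P[:,:2]-[.4988,-.1541])@A.T,P[:,2]]*1000
top=near&(W[...,2]>.05)&(W[...,2]<.064)&(g>120); top[300:]=0; P=C(W[top]); P=P[abs(P[:,1])<30]
print("sleeve x",np.percentile(P[:,0],[.5,99.5]).round(1),"y",np.percentile(P[:,1],[.5,99.5]).round(1),"z",np.median(P[:,2]).round(1))
c=np.linalg.lstsq(np.c_[P[:,:2],np.ones(len(P))],P[:,2],rcond=None)[0]; print("slope",c[:2].round(4))
R=cv2.minAreaRect(P[:,:2].astype(np.float32)); print("rect",np.round(R[0],1),np.round(R[1],1),round(R[2],2))
b=near&(g<75)&(W[...,2]>.058)&(W[...,2]<.09); b[300:]=0; B=C(W[b])
if len(B)>5: print("button",np.percentile(B,[2,50,98],axis=0).round(1).tolist(),len(B))
E
python3 m.py w3
```

```text
7.7 [ 0.4896 -0.1528  0.2886] [-0.07 -0.38  0.28]
sleeve x [-59.3  60.2] y [-18.   17.8] z 56.0
slope [ 0.0006 -0.0029]
rect [ 6.4 -0.1] [131.6  36. ] 0.06
button [[-41.0, -5.9, 68.6], [-31.0, -3.6, 69.9], [-21.1, 5.5, 74.3]] 152
```

View pics/w3.png

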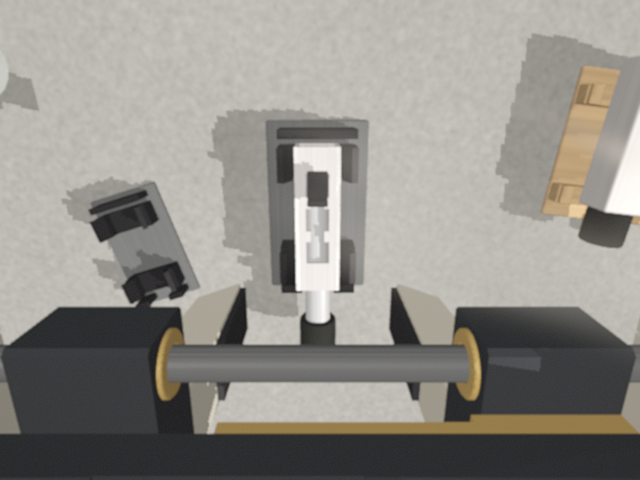

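The leg is seated: its centre is within 0.5 mm, the top is at 56 mm, it is level, and the foot is through the slot. The button is at about (317,188) in the picture. Now I close the fingers and hover just behind the lip.

Call:
carry_out(
  plan=[
    [-2.4, 0.17, -3, 0, 0],
    [-2.4, 0.17, -6, 0, 0],
    [-2.4, 0.17, -9, 0, 0],
    [-2.4, 0.17, -12, 0, 0],
    [-2.4, 0.17, -13.5, 0, 0],
    [-2.4, 0.17, -13.5, 0, 0],
    [-2.4, 0.17, -13.5, 0, 0],
    [-2.4, 0.17, -13.5, 0, 0],
    [-2.4, 0.17, -13.5, 0, 0],
  ],
  squeeze=10,
)

```text
clock: 8.65
position: [0.4659, -0.1511, 0.1538]
ee_rot: [0.087, 3.134, 0.008]
force: [-0.5, -0.9, -0.8]
width: 0.006
```

Call:
carry_out(
  plan=[
    [0, 0, -0.8, 0, 0],
    [0, 0, -1.3, 0, 0],
    [0, 0, -1.65, 0, 0],
    [0, 0, -1.65, 0, 0],
    [0, 0, -1.65, 0, 0],
  ],
)

```text
clock: 9.15
position: [0.4658, -0.1512, 0.1372]
ee_rot: [0.087, 3.134, 0.008]
force: [-0.3, 0.1, -0.5]
width: 0.008
```

No contact at tip height 71.7 mm, so the finger has cleared the lip. Now I press in small steps.

Call:
carry_out(
  plan=[
    [0, 0, -0.1, 0, 0],
    [0, 0, -0.2, 0, 0],
    [0, 0, -0.3, 0, 0],
    [0, 0, -0.4, 0, 0],
    [0, 0, -0.4, 0, 0],
  ],
)

```text
clock: 9.65
position: [0.4659, -0.1512, 0.1333]
ee_rot: [0.087, 3.134, 0.008]
force: [-1.0, 0.1, 5.5]
width: 0.004
```

Call:
carry_out(
  plan=[
    [0, 0, -0.1, 0, 0],
    [0, 0, -0.2, 0, 0],
    [0, 0, -0.3, 0, 0],
    [0, 0, -0.35, 0, 0],
    [0, 0, -0.35, 0, 0],
  ],
)

```text
clock: 10.15
position: [0.4661, -0.1512, 0.1299]
ee_rot: [0.087, 3.134, 0.008]
force: [-1.1, 1.2, 6.9]
width: 0.005
```

Call:
carry_out(
  plan=[
    [0.2, -0.01, 0, 0, 0],
    [0.4, -0.02, 0, 0, 0],
    [0.6, -0.03, 0, 0, 0],
    [0.8, -0.04, 0, 0, 0],
    [1.0, -0.05, 0, 0, 0],
    [1.2, -0.06, 0, 0, 0],
    [1.4, -0.08, 0, 0, 0],
    [1.4, -0.08, 0, 0, 0],
  ],
)

```text
clock: 10.95
position: [0.4808, -0.152, 0.1302]
ee_rot: [0.087, 3.133, 0.008]
force: [0.1, 1.0, 6.6]
width: 0.002
```

```bash
cat > sv.py <<'E'
from h import *
import sys
im,d,K,M=grab("side"); f=sys.argv[1]; np.savez(f+".npz",im=im,d=d,K=K,M=M)
u,v=proj(K,M,[.52,-.155,.05])[0].astype(int); print(u,v)
c=im[v-75:v+75,u-100:u+100,::-1]; cv2.imwrite(f"pics/{f}.png",cv2.resize(c,None,fx=4,fy=4,interpolation=2))
E
python3 sv.py s1
```

```text
371 286
```

View pics/s1.png

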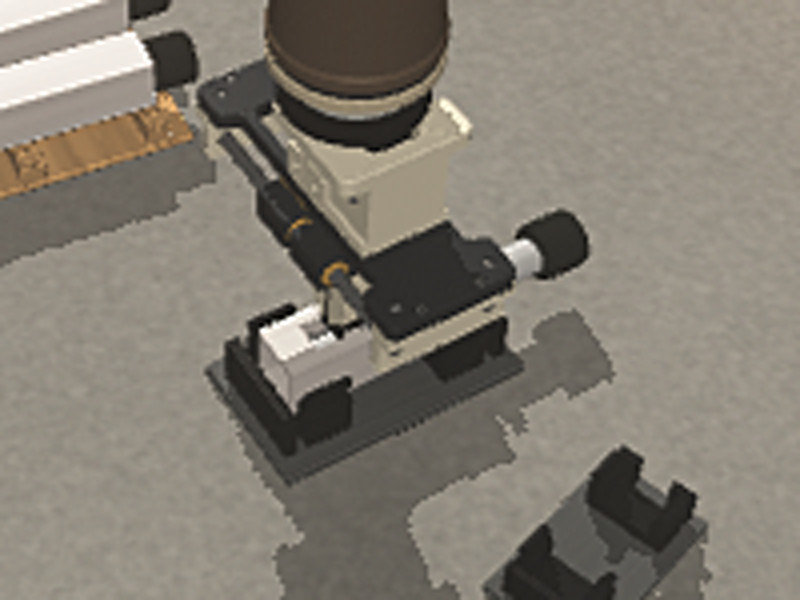

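The side view shows the first hole opened up at (315,325), with the cap under the fingers further toward the foot. I measure the foot end and sleeve end from the depth.

```bash
cat > ft.py <<'E'
from h import *
import sys
a=np.radians(-3.2);A=np.array([[np.cos(a),np.sin(a)],[-np.sin(a),np.cos(a)]])
def go(f):
    z=np.load(f);im,d,K,M=[z[k] for k in("im","d","K","M")]; W=cloud(d,K,M)
    C=np.concatenate([(W[...,:2]-[.4988,-.1541])@A.T,W[...,2:]],-1)*1000
    foot=(C[...,0]>76)&(C[...,0]<190)&(abs(C[...,1])<24)&(C[...,2]>24)&(C[...,2]<60)&(im.max(2)<90)
    F=C[foot]; print(f,"foot n",len(F),"x range",np.percentile(F[:,0],[1,5,95,99]).round(1) if len(F) else None)
    w=(C[...,0]<-30)&(C[...,0]>-75)&(abs(C[...,1])<20)&(C[...,2]>52)&(C[...,2]<60)&(im.min(2)>90)
    print("sleeve -x end",np.percentile(C[w][:,0],[.5,2]).round(1),w.sum())
for f in sys.argv[1:]: go(f)
E
python3 ft.py s1.npz
```

```text
s1.npz foot n 185 x range [107.6 108.3 136.3 137.3]
sleeve -x end [-62.2 -62. ] 177
```

Call:
carry_out(
  plan=[
    [0, 0, 0.13, 0, 0],
    [0, 0, 0.26, 0, 0],
    [0, 0, 0.26, 0, 0],
    [0.2, -0.01, 0.26, 0, 0],
    [0.4, -0.02, 0.26, 0, 0],
    [0.6, -0.03, 0.26, 0, 0],
    [0.8, -0.04, 0.26, 0, 0],
    [1.0, -0.06, 0.26, 0, 0],
    [1.0, -0.06, 0.26, 0, 0],
  ],
)

```text
clock: 11.9
position: [0.4911, -0.1526, 0.1328]
ee_rot: [0.087, 3.132, 0.008]
force: [-2.3, 0.7, 0.6]
width: 0.006
```

```bash
python3 sv.py s2; python3 ft.py s2.npz
```

```text
371 286
s2.npz foot n 190 x range [118.1 119.1 145.9 147.8]
sleeve -x end [-59.  -58.6] 168
```

Call:
carry_out(
  plan=[
    [0.1, -0.01, 0, 0, 0],
    [0.2, -0.01, 0, 0, 0],
    [0.3, -0.02, 0, 0, 0],
    [0.4, -0.02, 0, 0, 0],
    [0.4, -0.02, 0, 0, 0],
  ],
)

```text
clock: 12.45
position: [0.4954, -0.1528, 0.1329]
ee_rot: [0.087, 3.132, 0.007]
force: [-1.2, 1.0, 4.9]
width: 0.005
```

Fz jumped to 5 N, so the button has popped up against the finger in the next hole. I lift straight up and check.

Call:
carry_out(
  plan=[
    [0, 0, 0.3, 0, 0],
    [0, 0, 1, 0, 0],
    [-0.5, 0, 4, 0, 0],
    [-0.5, 0, 8, 0, 0],
    [-0.5, 0, 12, 0, 0],
    [-0.5, 0, 15.5, 0, 0],
    [-0.5, 0, 15.5, 0, 6],
    [-0.5, 0, 15.5, 0, 6],
    [-0.5, 0, 15.5, 0, 6],
    [-0.5, 0, 15.5, 0, 6],
  ],
)

```text
clock: 13.45
position: [0.4898, -0.1526, 0.2868]
ee_rot: [0.087, 3.134, 0.008]
force: [-0.1, 0.8, 0.1]
width: 0.307
```

```bash
python3 m.py w4; python3 sv.py s3; python3 ft.py s3.npz
```

```text
13.45 [ 0.4898 -0.1526  0.2868] [-0.05  0.79  0.09]
sleeve x [-55.8  63.3] y [-18.1  17.7] z 56.0
slope [-0.0001 -0.0011]
rect [4.  5.1] [ 46.9 120. ] 89.9
button [[8.9, -6.0, 69.5], [9.7, -5.2, 71.3], [11.8, -3.1, 74.8]] 12
371 286
s3.npz foot n 191 x range [122.2 123.9 151.3 153.2]
sleeve -x end [-58.9 -58.1] 162
```

View pics/w4.png

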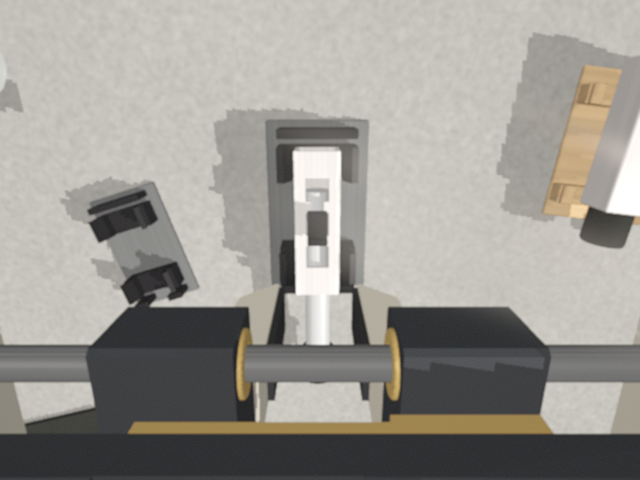

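The button is now at (317,228), in the middle hole, with the sleeve in the cradle. Last check: cap height and tube draw.

```bash
python3 - <<'E'
from h import *
a=np.radians(-3.2);A=np.array([[np.cos(a),np.sin(a)],[-np.sin(a),np.cos(a)]])
for f,r in(("w3",(168,210,300,335)),("w4",(205,250,300,335))):
    z=np.load(f+".npz");im,d,K,M=[z[k] for k in("im","d","K","M")]; W=cloud(d,K,M)
    R=np.zeros((480,640),bool);R[r[0]:r[1],r[2]:r[3]]=1; m=R&(im.max(2)<115)&(W[...,2]>.06)
    C=np.c_[(W[m][:,:2]-[.4988,-.1541])@A.T,W[m][:,2]]*1000
    print(f,m.sum(),"x",np.percentile(C[:,0],[2,50,98]).round(1),"cap z",np.percentile(C[:,2],[10,50,95]).round(1))
E
```

```text
w3 669 x [-41.1 -29.6 -17.8] cap z [69.1 70.  75. ]
w4 604 x [-10.9   1.3  12.9] cap z [69.1 70.1 74.9]
```

```bash
python3 -c "
from cell import arm
print(arm.sign_off())"
```

```text
the job is handed in; nothing more can be done
None
```

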